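# Line up the sawn profile pieces by length

### The job

Stand the four sawn aluminium pieces on the four rubber pads of the plywood ledge in order of length: the longest on the pad next to the steel stop block, then ever shorter, the shortest on the pad farthest from it. Each ends upright, centred on its own pad and square with the row. Do not tip a piece over on the way, and leave the oil bottle alone.

Things in the scene. Friction and masses are not known exactly. Their poses are not given: they have to be found in the camera images.
- piece_a: shortest of the four sawn pieces of slotted aluminium profile, 40 x 40 mm square section, 35 mm tall, standing upright on the table on a sawn end, 55 g give or take a third; origin at the centre of its underside, z up its length, x and y square to its side faces (flat faces with an 9 mm slot down the middle of each, grip across either pair of faces)
- piece_b: second shortest of the four sawn pieces of slotted aluminium profile, 40 x 40 mm square section, 50 mm tall, standing upright on the table on a sawn end, 78 g give or take a third; origin at the centre of its underside, z up its length, x and y square to its side faces (flat faces with an 9 mm slot down the middle of each, grip across either pair of faces)
- piece_c: second longest of the four sawn pieces of slotted aluminium profile, 40 x 40 mm square section, 65 mm tall, standing upright on the table on a sawn end, 100 g give or take a third; origin at the centre of its underside, z up its length, x and y square to its side faces (flat faces with an 9 mm slot down the middle of each, grip across either pair of faces)
- piece_d: longest of the four sawn pieces of slotted aluminium profile, 40 x 40 mm square section, 80 mm tall, standing upright on the table on a sawn end, 125 g give or take a third; origin at the centre of its underside, z up its length, x and y square to its side faces (flat faces with an 9 mm slot down the middle of each, grip across either pair of faces)
- pad1: one of four alike black rubber pads, 52 x 52 x 3 mm, fixed in a straight row 75 mm apart (centre to centre) on the plywood ledge; origin at the centre of its underside, on the ledge 12 mm above the table, so its top is 3 mm above the origin, 15 mm above the table; its y axis runs along the row, x across it. Which of the four stands where in the row changes from start to start
- pad2: one of four alike black rubber pads, 52 x 52 x 3 mm, fixed in a straight row 75 mm apart (centre to centre) on the plywood ledge; origin at the centre of its underside, on the ledge 12 mm above the table, so its top is 3 mm above the origin, 15 mm above the table; its y axis runs along the row, x across it. Which of the four stands where in the row changes from start to start
- pad3: one of four alike black rubber pads, 52 x 52 x 3 mm, fixed in a straight row 75 mm apart (centre to centre) on the plywood ledge; origin at the centre of its underside, on the ledge 12 mm above the table, so its top is 3 mm above the origin, 15 mm above the table; its y axis runs along the row, x across it. Which of the four stands where in the row changes from start to start
- pad4: one of four alike black rubber pads, 52 x 52 x 3 mm, fixed in a straight row 75 mm apart (centre to centre) on the plywood ledge; origin at the centre of its underside, on the ledge 12 mm above the table, so its top is 3 mm above the origin, 15 mm above the table; its y axis runs along the row, x across it. Which of the four stands where in the row changes from start to start
- stop: dark steel stop block with a round steel knob on top, fixed on the ledge at one end of the row of pads (either end; the other end has only a flat 3 mm aluminium strip); 60 mm across the row, 24 mm along it, 30 mm tall plus the 10 mm knob; origin at the centre of its underside, 12 mm above the table, 65 mm from the centre of the nearest pad; y along the row, x across it
- oil_bottle: bystander, loose: blue plastic oil bottle with a red cap, 60 mm in diameter, 150 mm tall, standing beside the work; origin at the centre of its underside

How it is judged:
By the outcome, as a careful person would: the job done as asked, in the order asked, and still so for the second after the job is handed in, with the robot touching nothing.
It also fails if it takes over 106 s, if anything falls off the work surface, if the arm or the gripper's body presses on something with over 40 N, if the wrist force passes 120 N, or if a joint passes its speed limit or range.

### The arm

A 6-joint arm with a two-finger parallel gripper is mounted at the origin on the work surface. World frame = base frame: x ahead of the robot, y to its left, z up, the work surface at z = 0. Lengths are in mm, angles in rad, forces in N, time in s.
With the tool pointing down it reaches from about 400 to 925 mm from the base axis. Payload 12.5 kg.
Tool frame: the origin (TCP) lies at the very end of the fingers, on their centre line; the grasp point (between the pads) lies 19 mm behind it; y points along the fingers, z is the direction in which the jaws open and shut, and the axes are right-handed (so a half turn about y gives the same grasp; the last joint's range is limited). The gripper opens to 95 mm and grips with 3 to 60 N. Pads are 20 mm wide; open, the fingers measure 119 mm over their backs; the gripper's body (75 mm by 180 mm) begins 59 mm behind the grasp point.
Start: joints at [1.041, 0.491, 1.559, -0, 1.092, -0.106], TCP at [257.003, 569.733, 214.661] pointing down, gripper open.
Joint ranges: [-3.1, 3.1], [-0.84, 2.19], [0.05, 2.79], [-1.13, 4.28], [0.06, 2.93], [-2.69, 2.69]. Speed limits (rad/s): [2.22, 2.22, 2.79, 3.14, 3.14, 3.14].

### API

Orientations are given as [roll, pitch, yaw] about the fixed x, y, z axes, in that order (R = Rz(yaw) Ry(pitch) Rx(roll)).
In Python, from cell import * gives the robot as it stands. The module is installed in compiled form; this text tells all that it offers.
- The arm moves only by the shell command python3 -m jog 'ROWS'. ROWS is a JSON object of lists of equal length, an entry for each row: "dp": the shift along the tool's x, y, z in m, a list of three; "rot": the turn, a rotation vector about the tool's x, y, z in rad, a list of three; "claw": the finger opening in m, from 0 to 0.0951. In form: {"dp": [[x, y, z], ...], "rot": [[wx, wy, wz], ...], "claw": [claw, ...]}. A call has 1 to 12 rows; each row is the pose to reach, as a shift and turn from the pose commanded when the call began, along the tool's axes at that moment; what a row does not reach only later rows make up. A row lasts 1/10 s, in which the tool goes at most 50 mm and 8.59 degrees, less where a joint would pass 70% of its speed; a pose out of reach is approached as far as the arm can. A call with a gripper value outside its range is refused whole. The fingers move at their own pace and stop on an object; the grip force is fixed at half the most. Time passes only in rows, so rows that repeat a pose let the fingers close. It gives the time, the measured TCP pose, the force and the opening at its end, in the units of the state.
- state(): the state, without advancing time (a new reading comes with each control period).
- read_camera(name): name is "scene" or "top" or "wrist"; returns the picture (480x640x3 uint8, red, green, blue); there is no depth.
- camera_info(name): a dict with "fx", "fy", "cx", "cy" (pixels), "dist" ([k1, k2, p1, p2, k3] as OpenCV has them; the pictures are not rectified), "eye" and "rotation" of the camera in the world. Camera axes: x right, y down, z forward; pixel columns grow to the right and rows downward; lengths in mm; the calibration is good to about 2 mm. A picture is of the moment at which its call begins: read the wrist's pose just before it. camera_info takes no time and is no camera call; for the wrist camera it gives the pose at the moment of the call.
- job_done(): hands the job in, once; it reports no verdict.
The state is a dict: "t": time; "joints": joint angles; "qvel": joint speeds; "tau": joint torques, N m; "eef_pos": TCP position; "tcp_rot": TCP orientation; "ft_force": force on the tool from outside, world axes, zero at the start; "moment": the same for the moment, N m; "opening": opening from 0.0 (shut) to 1.0 (fully open).
Only numpy, scipy, OpenCV 4.12 (cv2) and the standard library are available. Lean on these libraries where they do the work, as an engineer would, in place of code of your own. Each camera call takes 0.05 s, during which the arm holds its last target. There are 200 camera calls.

## Working session

There is one attempt and no reset: what is moved stays moved. The work goes in short steps, Python scripts to look and compute and a shell command to move; the robot and the scene stay as the last step left them, time stands still between calls to the robot, and variables do not carry over. Pictures are saved under pics/ and viewed, on a budget of 14 in all, crops included, one or two more only if the job needs it, and the job is handed in when it is done.

```bash
mkdir -p pics; python3 - <<'E'
from cell import *
import cv2,numpy as np
for n in ["top","scene"]:
    im=read_camera(n); cv2.imwrite(f"pics/{n}0.png",im[:,:,::-1])
    print(n,camera_info(n))
print(camera_info("wrist")); print(state())
E
```

```text
top {'fx': 553.9363675228896, 'fy': 553.9363675228896, 'cx': 324.96203885396596, 'cy': 239.1795904879905, 'dist': array([-0.0521811,  0.       ,  0.       ,  0.       ,  0.       ]), 'eye': array([ 475.82431528, -110.60729273, 1161.47316509]), 'rotation': array([-3.07405044,  0.03168533, -1.55144201])}
scene {'fx': 514.4445062736373, 'fy': 514.4445062736373, 'cx': 317.6454113006821, 'cy': 239.00923897691206, 'dist': array([0.00393777, 0.        , 0.        , 0.        , 0.        ]), 'eye': array([897.2874882 , 409.61292233, 763.11598424]), 'rotation': array([-2.43586797, -0.00627259,  2.56195236])}
{'fx': 422.8554485850523, 'fy': 422.8554485850523, 'cx': 318.6016435829275, 'cy': 241.15562739771016, 'dist': array([-0.0966113,  0.       ,  0.       ,  0.       ,  0.       ]), 'eye': array([193.12972306, 598.62867611, 384.68749378]), 'rotation': array([2.88827729e+00, 5.22881155e-04, 1.14731165e+00])}
{'t': 0.1, 'joints': array([ 1.04140189e+00,  4.91504409e-01,  1.55940430e+00, -3.10658891e-05,
        1.09171590e+00, -1.05592388e-01]), 'qvel': array([-1.49239130e-03, -1.69759695e-03, -1.46756017e-03,  1.48129941e-05,
        1.50832271e-03, -1.63670814e-03]), 'tau': array([ 2.87554656e-03, -6.13623333e+01, -2.58610386e+01,  6.94167917e-02,
        4.70435678e-02, -4.66943561e-05]), 'eef_pos': array([256.88441016, 569.51813356, 214.11156518]), 'tcp_rot': array([-1.57182543e+00,  8.13634334e-05, -4.23787760e-01]), 'ft_force': array([-0.21925411, -0.01359848,  0.50695319]), 'moment': array([ 0.01066589, -0.01150128, -0.02563084]), 'opening': 0.9952210678885234}
```

View pics/top0.png

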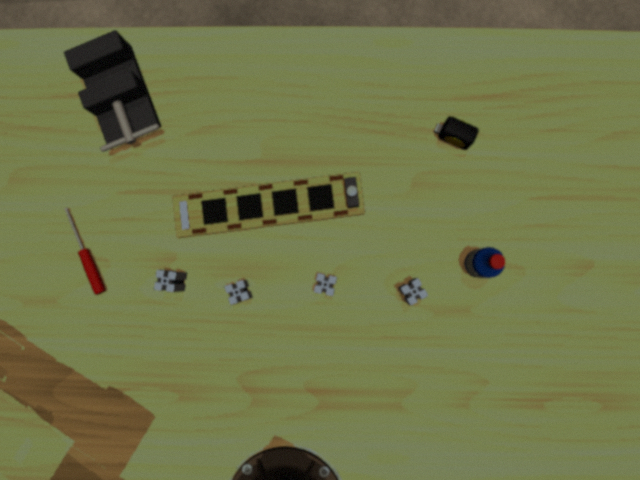

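View pics/scene0.png

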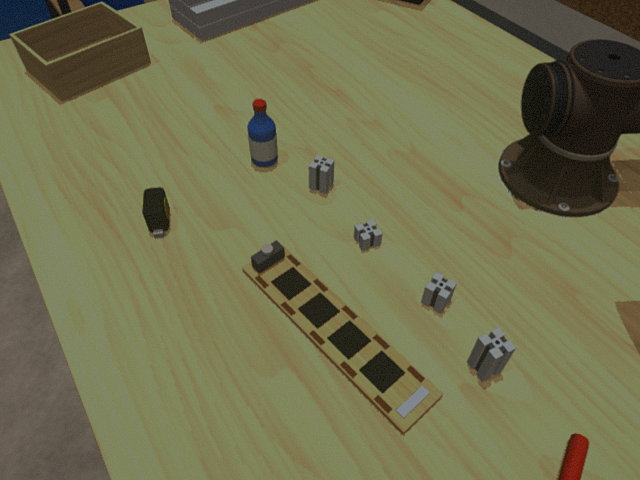

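Top view: stop at (352,192), pads at (215,211), (250,206), (285,202), (320,197), and pieces near (170,280), (238,292), (325,284), (412,291). The bottle is at (487,262). In the scene view, the pieces left to right look like c/d, a, b, d/c.

```bash
cat > h.py <<'E'
import cv2,numpy as np
from scipy.spatial.transform import Rotation as R
def ray(ci,px):
    K=np.array([[ci['fx'],0,ci['cx']],[0,ci['fy'],ci['cy']],[0,0,1]])
    p=cv2.undistortPoints(np.array(px,float).reshape(-1,1,2),K,ci['dist']).reshape(-1,2)
    d=np.c_[p,np.ones(len(p))]@R.from_euler('xyz',ci['rotation']).as_matrix().T
    return np.array(ci['eye']),d
def onz(ci,px,z):
    e,d=ray(ci,px); return (e+d*((z-e[2])/d[:,2])[:,None])[:,:2]
def proj(ci,P):
    K=np.array([[ci['fx'],0,ci['cx']],[0,ci['fy'],ci['cy']],[0,0,1]])
    M=R.from_euler('xyz',ci['rotation']).as_matrix().T
    return cv2.projectPoints(np.array(P,float).reshape(-1,1,3),cv2.Rodrigues(M)[0],-M@np.array(ci['eye']),K,ci['dist'])[0].reshape(-1,2)
E
python3 - <<'E'
from cell import *
from h import *
ci=camera_info("top");cs=camera_info("scene")
im=cv2.imread("pics/top0.png");g=cv2.cvtColor(im,cv2.COLOR_BGR2HSV)
# pads
m=(im.max(2)<45).astype(np.uint8); m[:165]=0;m[245:]=0;m[:,:180]=0;m[:,370:]=0
for c in cv2.findContours(m,0,2)[0]:
    if cv2.contourArea(c)>200:
        M=cv2.moments(c);p=[M['m10']/M['m00'],M['m01']/M['m00']]; print("pad",p,cv2.contourArea(c),onz(ci,p,15))
for (x,y),h in zip([(170,280),(238,292),(325,284),(412,291)],[80,50,35,65]): print("piece",onz(ci,[x,y],h))
print("bottle",onz(ci,[487,262],75))
s=cv2.imread("pics/scene0.png")
T=[cv2.resize(im[y-20:y+20,x-20:x+20],(300,300),interpolation=2) for x,y in [(170,280),(238,292),(325,284),(412,291)]]
S=[cv2.resize(s[y-35:y+35,x-35:x+35],None,fx=300/70,fy=300/70,interpolation=2)[:300,:300] for x,y in [(490,355),(438,292),(368,235),(321,173)]]
o=np.vstack([np.hstack(T),np.hstack(S)]);cv2.imwrite("pics/m.png",cv2.resize(o,(800,400)))
E
```

```text
pad [214.26029768085843, 210.86950501903772] 481.5 [[608.29124966 161.01817678]]
pad [249.395592864638, 206.3403287862889] 476.5 [[618.92684295  86.95644739]]
pad [284.75051759834366, 201.77018633540374] 483.0 [[629.63452292  12.85169551]]
pad [320.28556701030925, 197.2103092783505] 485.0 [[640.31889016 -61.3097125 ]]
piece [[462.31638085 229.551092  ]]
piece [[440.80308285  99.10036035]]
piece [[460.23511547 -75.27480389]]
piece [[ 450.19355698 -247.58889082]]
bottle [[ 509.4785343  -392.06572197]]
```

View pics/m.png

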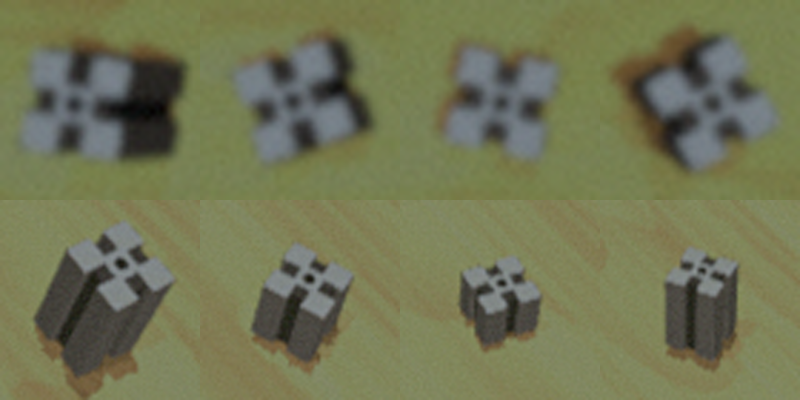

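```bash
python3 - <<'E'
from cell import *
from h import *
ci=camera_info("top");cs=camera_info("scene")
tp=[(164.6,280.6),(236.6,292.4),(325.4,284.4),(414.4,291.6)];sp=[(497.7,342.4),(441.5,284.6),(368.7,229),(321.7,162.5)]
im=cv2.imread("pics/top0.png")
for a,b in zip(tp,sp):
    e1,d1=ray(ci,[a]);e2,d2=ray(cs,[b]);d1=d1[0];d2=d2[0]
    t=np.linalg.lstsq(np.c_[d1,-d2],e2-e1,rcond=None)[0]
    p,q=e1+d1*t[0],e2+d2*t[1]; P=(p+q)/2
    h=min([35,50,65,80],key=lambda v:abs(v-P[2]))
    x,y=int(a[0]),int(a[1]);c=cv2.resize(im[y-18:y+18,x-18:x+18],None,fx=10,fy=10,interpolation=2)
    hs=cv2.cvtColor(c,cv2.COLOR_BGR2HSV);m=((hs[...,1]<60)&(hs[...,2]>95)).astype(np.uint8)
    pts=cv2.findNonZero(m);r=cv2.minAreaRect(cv2.convexHull(pts))
    bx=cv2.boxPoints(r)/10+[x-18.45,y-18.45]; W=onz(ci,bx,h); ctr=W.mean(0)
    ed=[np.arctan2(*(W[i-1]-W[i])[::-1])%(np.pi/2) for i in range(4)]
    print(P.round(1),np.linalg.norm(p-q).round(1),h,ctr.round(1),[np.linalg.norm(W[i-1]-W[i]).round(1) for i in (0,1)],"yaw mod90",np.round(ed,3),"hole",onz(ci,[a],h).round(1))
pd=np.array([[608.3,161],[618.9,87],[629.6,12.9],[640.3,-61.3]]);v=pd[0]-pd[3];print("rowyaw",np.arctan2(-v[0],v[1]))
E
```

```text
[460.7 240.4  80.4] 0.5 80 [461.1 241.3] [np.float64(41.7), np.float64(43.4)] yaw mod90 [1.472 1.481 1.469 1.479] hole [[460.9 240.4]]
[439.7 102.3  49.2] 0.6 50 [440.8 103.3] [np.float64(43.1), np.float64(41.6)] yaw mod90 [0.367 0.353 0.365 0.354] hole [[439.9 101.9]]
[459.1 -75.8  34.7] 0.9 35 [460.2 -74.9] [np.float64(42.3), np.float64(42.2)] yaw mod90 [1.391 1.389 1.389 1.387] hole [[459.4 -76.1]]
[ 449.1 -252.1   65.9] 0.2 65 [ 450.1 -251.8] [np.float64(42.8), np.float64(42.1)] yaw mod90 [0.529 0.532 0.527 0.531] hole [[ 449.1 -252.3]]
rowyaw 0.14296751575312427
```

```bash
cat > go.py <<'E'
import sys,numpy as np
from cell import *
from scipy.spatial.transform import Rotation as R
x,y,z,yaw=map(float,sys.argv[1:5]); s=state()
A=R.from_euler('xyz',s['tcp_rot']);B=R.from_euler('xyz',[-np.pi/2,0,yaw])
print("dp",(A.inv().apply(np.array([x,y,z])-s['eef_pos'])/1000).round(4),"rot",(A.inv()*B).as_rotvec().round(4))
E
python3 go.py 461 241 150 -1.667; python3 go.py 461 241 28 -1.667
```

```text
dp [ 0.3212  0.0643 -0.2155] rot [9.0000e-04 1.2432e+00 6.0000e-04]
dp [ 0.3212  0.1863 -0.2153] rot [9.0000e-04 1.2432e+00 6.0000e-04]
```

```bash
python3 -m jog '{"dp":[[0.3212,0.0643,-0.2155],[0.3212,0.0643,-0.2155],[0.3212,0.0643,-0.2155],[0.3212,0.0643,-0.2155],[0.3212,0.0643,-0.2155],[0.3212,0.0643,-0.2155],[0.3212,0.0643,-0.2155],[0.3212,0.0643,-0.2155],[0.3212,0.0643,-0.2155],[0.3212,0.0643,-0.2155],[0.3212,0.0643,-0.2155],[0.3212,0.0643,-0.2155]],"rot":[[0,1.243,0],[0,1.243,0],[0,1.243,0],[0,1.243,0],[0,1.243,0],[0,1.243,0],[0,1.243,0],[0,1.243,0],[0,1.243,0],[0,1.243,0],[0,1.243,0],[0,1.243,0]],"claw":[0.09,0.09,0.09,0.09,0.09,0.09,0.09,0.09,0.09,0.09,0.09,0.09]}'
python3 go.py 461 241 28 -1.667
python3 - <<'E'
from cell import *
import cv2
from h import *
ci=camera_info("wrist");cv2.imwrite("pics/w1.png",read_camera("wrist")[:,:,::-1])
print(ci, proj(ci,[[461,241,80]]))
E
```

```text
t: 1.3
eef_pos: [460.8, 241.9, 150.4]
tcp_rot: [-1.571, 0.0, -1.664]
ft_force: [0.2, 0.2, -0.2]
opening: 0.945
dp [0.0009 0.1224 0.0003] rot [-0.      0.0027 -0.0001]
{'fx': 422.8554485850523, 'fy': 422.8554485850523, 'cx': 318.6016435829275, 'cy': 241.15562739771016, 'dist': array([-0.0966113,  0.       ,  0.       ,  0.       ,  0.       ]), 'eye': array([467.33334364, 311.79248031, 320.9926548 ]), 'rotation': array([ 2.88914739e+00, -7.91801292e-04, -9.31782265e-02])} [[318.75333232 255.68415685]]
```

View pics/w1.png

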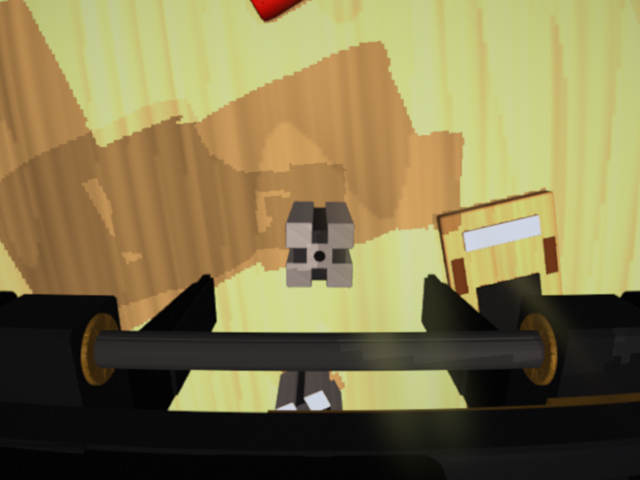

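The wrist view shows d's bore at (319,256), against a predicted (318.8,255.7), and the faces are square with the jaws. I'll grasp it.

```bash
python3 -m jog '{"dp":[[0.001,0.05,0],[0.001,0.1,0],[0.001,0.1224,0],[0.001,0.1224,0],[0.001,0.1224,0],[0.001,0.1224,0],[0.001,0.1224,0],[0.001,0.1224,0],[0.001,0.1224,0],[0.001,0.1224,0],[0.001,0.1224,0],[0.001,0.1224,0]],"rot":[[0,0.003,0],[0,0.003,0],[0,0.003,0],[0,0.003,0],[0,0.003,0],[0,0.003,0],[0,0.003,0],[0,0.003,0],[0,0.003,0],[0,0.003,0],[0,0.003,0],[0,0.003,0]],"claw":[0.09,0.09,0.09,0.09,0.09,0.03,0.03,0.03,0.03,0.03,0.03,0.03]}'
python3 go.py 461 241 140 -1.667; python3 go.py 640.3 -61.3 140 -1.428
```

```text
t: 2.55
eef_pos: [461.1, 240.2, 28.0]
tcp_rot: [-1.571, 0.0, -1.67]
ft_force: [-1.1, -0.2, -0.4]
opening: 0.42
dp [-8.00e-04 -1.12e-01 -1.00e-04] rot [ 0.     -0.0028 -0.    ]
dp [ 0.2823 -0.1121  0.2082] rot [ 0.     -0.2418 -0.    ]
```

```bash
python3 -m jog '{"dp":[[0,-0.03,0],[0,-0.07,0],[0,-0.112,0],[0.03,-0.112,0.022],[0.06,-0.112,0.044],[0.09,-0.112,0.066],[0.12,-0.112,0.088],[0.15,-0.112,0.11],[0.18,-0.112,0.132],[0.21,-0.112,0.154],[0.24,-0.112,0.176],[0.27,-0.112,0.2]],"rot":[[0,0,0],[0,0,0],[0,0,0],[0,-0.03,0],[0,-0.06,0],[0,-0.09,0],[0,-0.12,0],[0,-0.15,0],[0,-0.18,0],[0,-0.2,0],[0,-0.22,0],[0,-0.242,0]],"claw":[0.03,0.03,0.03,0.03,0.03,0.03,0.03,0.03,0.03,0.03,0.03,0.03]}'
python3 go.py 640.3 -61.3 60 -1.428
python3 - <<'E'
from cell import *
import cv2
from h import *
ci=camera_info("wrist");cv2.imwrite("pics/w2.png",read_camera("wrist")[:,:,::-1])
print(state()['eef_pos'],proj(ci,[[640.3,-61.3,15]]))
E
```

```text
t: 3.75
eef_pos: [633.7, -49.6, 139.6]
tcp_rot: [-1.572, 0.0, -1.427]
ft_force: [0.9, 0.9, -0.4]
opening: 0.419
dp [0.0125 0.0796 0.005 ] rot [ 0.0008  0.0009 -0.0004]
[636.63555853 -54.21069196 139.57442149] [[325.04950268 249.84306032]]
```

View pics/w2.png

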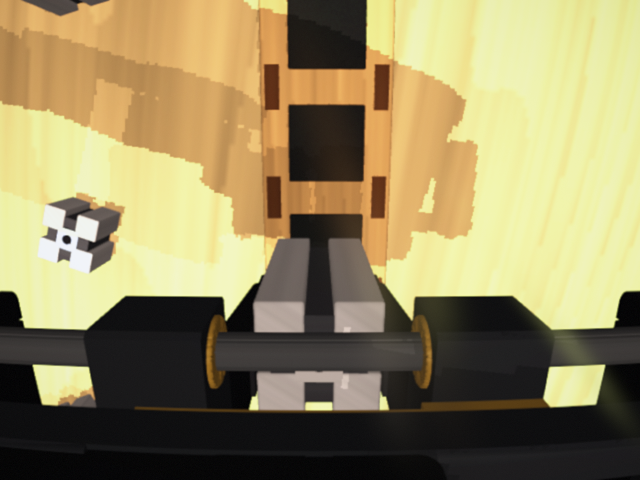

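The wrist view shows d held upright. The pad row runs vertically below, with the next pad at columns 289–364, rows 104–181. I'll cross-check the pad positions from this picture.

```bash
python3 -m jog '{"dp":[[0.0125,0.04,0.005],[0.0125,0.0596,0.005],[0.0125,0.0596,0.005],[0.0125,0.0596,0.005]],"rot":[[0,0,0],[0,0,0],[0,0,0],[0,0,0]],"claw":[0.03,0.03,0.03,0.03]}'
python3 - <<'E'
from cell import *
import cv2
from h import *
ci=camera_info("wrist");im=read_camera("wrist")[:,:,::-1].copy();cv2.imwrite("pics/w3.png",im)
m=(im.max(2)<60).astype(np.uint8);m[250:]=0
for c in cv2.findContours(m,0,2)[0]:
    if cv2.contourArea(c)>1500:
        b=cv2.boundingRect(c);r=cv2.minAreaRect(c);W=onz(ci,cv2.boxPoints(r),15)
        v=W[1]-W[0];print(b,cv2.contourArea(c),W.mean(0).round(1),np.linalg.norm(v).round(1),np.linalg.norm(W[2]-W[1]).round(1),(np.arctan2(v[1],v[0])%(np.pi/2)).round(4))
print(state()['eef_pos'],state()['tcp_rot'])
E
python3 go.py 640.3 -61.3 43 -1.428
```

```text
t: 4.2
eef_pos: [640.1, -59.7, 80.5]
tcp_rot: [-1.571, 0.0, -1.428]
ft_force: [0.2, 0.6, -0.7]
opening: 0.419
(274, 215, 90, 35) 2009.0 [638.2 -45.3] 50.6 20.1 0.1433
(272, 77, 95, 96) 8776.5 [630.   13.7] 50.5 50.0 0.1219
(270, 0, 98, 31) 2840.5 [621.6  69.8] 15.0 50.3 0.1282
[640.51786846 -59.68552442  81.32644097] [-1.56982859e+00 -2.50139278e-04 -1.42745642e+00]
dp [ 0.0016  0.0383 -0.0005] rot [-0.001   0.0005  0.0002]
```

View pics/w3.png

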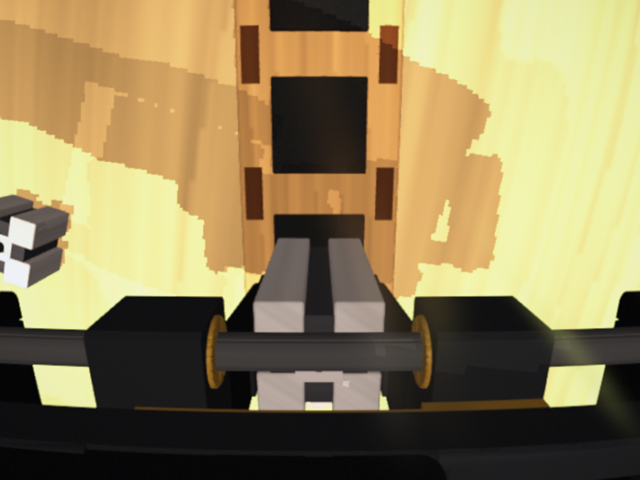

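Pad 2 from the wrist, (630,13.7), agrees with the top view, (629.6,12.9), and the row is parallel to the tool. I'll lower d and release it.

```bash
python3 -m jog '{"dp":[[0.0008,0.015,-0.0005],[0.0012,0.028,-0.0005],[0.0012,0.034,-0.0005],[0.0012,0.037,-0.0005],[0.0012,0.0375,-0.0005],[0.0012,0.0375,-0.0005],[0.0012,0.0375,-0.0005],[0.0012,0.0375,-0.0005]],"rot":[[0,0,0],[0,0,0],[0,0,0],[0,0,0],[0,0,0],[0,0,0],[0,0,0],[0,0,0]],"claw":[0.03,0.03,0.03,0.03,0.03,0.03,0.03,0.03]}'
python3 go.py 640.3 -61.3 43 -1.428
```

```text
t: 5.05
eef_pos: [639.9, -61.1, 43.0]
tcp_rot: [-1.571, 0.0, -1.428]
ft_force: [-1.8, -0.1, 2.1]
opening: 0.419
dp [ 0.0003 -0.      0.0004] rot [-0.0001  0.0002 -0.0001]
```

```bash
python3 -m jog '{"dp":[[0,0,0],[0,0,0],[0,0,0],[0,0,0],[0,-0.03,0],[0,-0.08,0],[0,-0.13,0],[0,-0.13,0],[0,-0.13,0]],"rot":[[0,0,0],[0,0,0],[0,0,0],[0,0,0],[0,0,0],[0,0,0],[0,0,0],[0,0,0],[0,0,0]],"claw":[0.05,0.08,0.08,0.08,0.08,0.08,0.08,0.08,0.08]}'
python3 - <<'E'
from cell import *
import cv2
from h import *
ci=camera_info("top");im=read_camera("top")[:,:,::-1].copy();w=read_camera("wrist")[:,:,::-1]
cv2.imwrite("pics/t4.png",cv2.hconcat([cv2.resize(im[150:310,140:440],(400,300)),cv2.resize(w,(400,300))]))
E
python3 go.py 449.6 -252 130 -1.041;python3 go.py 629.6 12.9 160 -1.428
```

```text
t: 5.95
eef_pos: [640.1, -61.2, 173.9]
tcp_rot: [-1.568, -0.001, -1.428]
ft_force: [0.3, -0.3, 0.2]
opening: 0.841
dp [ 0.162   0.0419 -0.2149] rot [ 0.0014 -0.3868 -0.0009]
dp [-0.0746  0.0117  0.001 ] rot [ 0.0015  0.0002 -0.0006]
```

View pics/t4.png

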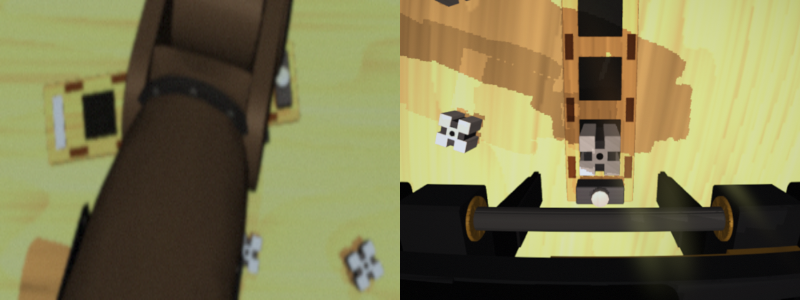

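Wrist view: d stands upright beside the stop, bore at crop pixel (600,156). Next is c.

```bash
python3 -m jog '{"dp":[[0.02,0,-0.027],[0.04,0,-0.053],[0.065,0.01,-0.086],[0.09,0.02,-0.12],[0.115,0.03,-0.152],[0.14,0.04,-0.186],[0.162,0.042,-0.215],[0.162,0.042,-0.215],[0.162,0.042,-0.215],[0.162,0.042,-0.215]],"rot":[[0,-0.06,0],[0,-0.12,0],[0,-0.18,0],[0,-0.24,0],[0,-0.3,0],[0,-0.36,0],[0,-0.387,0],[0,-0.387,0],[0,-0.387,0],[0,-0.387,0]],"claw":[0.09,0.09,0.09,0.09,0.09,0.09,0.09,0.09,0.09,0.09]}'
python3 - <<'E'
from cell import *
import cv2
from h import *
ci=camera_info("wrist");im=read_camera("wrist")[:,:,::-1].copy();cv2.imwrite("pics/w5.png",im)
print(proj(ci,[[449.6,-252,65]]))
E
python3 go.py 449.6 -252 24 -1.041
```

```text
t: 7.05
eef_pos: [450.4, -251.6, 130.2]
tcp_rot: [-1.571, 0.001, -1.041]
ft_force: [0.1, -0.5, -0.6]
opening: 0.946
[[316.55607414 256.48771869]]
dp [ 1.000e-04  1.064e-01 -1.100e-03] rot [ 0.0001  0.001  -0.0007]
```

View pics/w5.png

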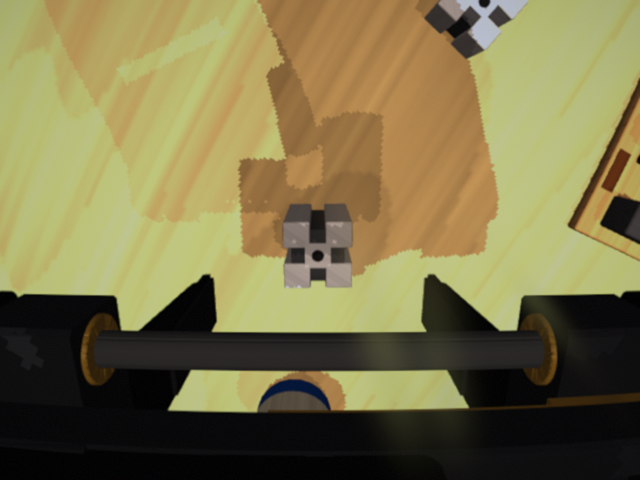

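c's bore is at (318,256), predicted (316.6,256.5), and it sits square between the fingers. I'll grasp it and lift.

```bash
python3 -m jog '{"dp":[[0,0.05,-0.001],[0,0.09,-0.001],[0,0.1064,-0.001],[0,0.1064,-0.001],[0,0.1064,-0.001],[0,0.1064,-0.001],[0,0.1064,-0.001],[0,0.1064,-0.001],[0,0.1064,-0.001],[0,0.1064,-0.001],[0,0.1064,-0.001],[0,0.1064,-0.001]],"rot":[[0,0,0],[0,0,0],[0,0,0],[0,0,0],[0,0,0],[0,0,0],[0,0,0],[0,0,0],[0,0,0],[0,0,0],[0,0,0],[0,0,0]],"claw":[0.09,0.09,0.09,0.09,0.09,0.03,0.03,0.03,0.03,0.03,0.03,0.03]}'
python3 go.py 629.6 12.9 154 -1.428
```

```text
t: 8.3
eef_pos: [449.2, -252.6, 24.4]
tcp_rot: [-1.571, 0.0, -1.041]
ft_force: [1.6, 0.3, 1.4]
opening: 0.419
dp [-0.138  -0.1296  0.2899] rot [-1.000e-04  3.871e-01 -1.000e-04]
```

```bash
python3 -m jog '{"dp":[[0,-0.03,0],[0,-0.07,0],[0,-0.11,0],[-0.016,-0.1296,0.034],[-0.034,-0.1296,0.072],[-0.052,-0.1296,0.11],[-0.07,-0.1296,0.148],[-0.088,-0.1296,0.186],[-0.106,-0.1296,0.224],[-0.124,-0.1296,0.262],[-0.138,-0.1296,0.29],[-0.138,-0.1296,0.29]],"rot":[[0,0,0],[0,0,0],[0,0,0],[0,0.04,0],[0,0.09,0],[0,0.14,0],[0,0.19,0],[0,0.24,0],[0,0.3,0],[0,0.35,0],[0,0.387,0],[0,0.387,0]],"claw":[0.03,0.03,0.03,0.03,0.03,0.03,0.03,0.03,0.03,0.03,0.03,0.03]}'
python3 -m jog '{"dp":[[0,0,0],[0,0,0]],"rot":[[0,0,0],[0,0,0]],"claw":[0.03,0.03]}'
python3 go.py 629.6 12.9 39.0 -1.428
```

```text
t: 9.5
eef_pos: [630.9, 16.2, 153.5]
tcp_rot: [-1.571, 0.0, -1.426]
ft_force: [0.8, 0.1, -0.2]
opening: 0.416
t: 9.7
eef_pos: [629.2, 12.4, 153.8]
tcp_rot: [-1.571, 0.0, -1.428]
ft_force: [0.0, 0.2, -0.5]
opening: 0.417
dp [-0.0004  0.1148  0.0006] rot [ 0.0007  0.0001 -0.0001]
```

```bash
python3 -m jog '{"dp":[[-0.0006,0.045,0.0006],[-0.0006,0.085,0.0006],[-0.0006,0.102,0.0006],[-0.0006,0.11,0.0006],[-0.0006,0.114,0.0006],[-0.0006,0.115,0.0006],[-0.0006,0.115,0.0006],[-0.0006,0.115,0.0006],[-0.0006,0.115,0.0006]],"rot":[[0,0,0],[0,0,0],[0,0,0],[0,0,0],[0,0,0],[0,0,0],[0,0,0],[0,0,0],[0,0,0]],"claw":[0.03,0.03,0.03,0.03,0.03,0.03,0.03,0.03,0.03]}'
python3 go.py 629.6 12.9 39 -1.428
```

```text
t: 10.6
eef_pos: [630.5, 13.8, 39.8]
tcp_rot: [-1.57, -0.0, -1.428]
ft_force: [-0.6, -1.0, 0.4]
opening: 0.419
dp [ 0.0007  0.0008 -0.001 ] rot [-0.0012  0.0003  0.0002]
```

```bash
python3 -m jog '{"dp":[[0,0.0003,0],[0,0.0006,0],[0,0.0006,0]],"rot":[[0,0,0],[0,0,0],[0,0,0]],"claw":[0.03,0.03,0.03]}'
python3 -m jog '{"dp":[[0,0,0],[0,0,0],[0,0,0],[0,0,0],[0,-0.03,0],[0,-0.08,0],[0,-0.12,0],[0,-0.12,0],[0,-0.12,0]],"rot":[[0,0,0],[0,0,0],[0,0,0],[0,0,0],[0,0,0],[0,0,0],[0,0,0],[0,0,0],[0,0,0]],"claw":[0.05,0.08,0.08,0.08,0.08,0.08,0.08,0.08,0.08]}'
python3 - <<'E'
from cell import *
import cv2
from h import *
ci=camera_info("wrist");im=read_camera("wrist")[:,:,::-1].copy();cv2.imwrite("pics/w6.png",im)
print(proj(ci,[[629.6,12.9,80],[640.3,-61.3,95]]))
E
python3 go.py 440.3 102.5 130 -1.211
```

```text
t: 10.9
eef_pos: [630.5, 13.7, 39.4]
tcp_rot: [-1.57, -0.0, -1.428]
ft_force: [-2.5, 0.5, 7.2]
opening: 0.42
t: 11.8
eef_pos: [630.2, 13.7, 158.9]
tcp_rot: [-1.569, -0.0, -1.428]
ft_force: [-0.5, 0.2, 0.2]
opening: 0.84
[[316.78283295 251.39322789]
 [316.86421513 372.45964223]]
dp [-0.1148  0.0279 -0.1748] rot [ 0.0008 -0.2168 -0.0004]
```

View pics/w6.png

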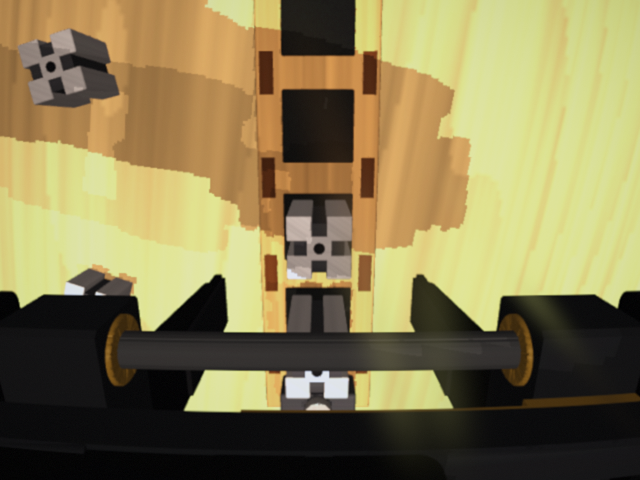

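c's bore at (319,248) is upright and centred across its pad (columns 282–353), and d stands next to the stop. Next is b.

```bash
python3 -m jog '{"dp":[[-0.022,0,-0.034],[-0.045,0,-0.068],[-0.068,0.01,-0.102],[-0.09,0.02,-0.136],[-0.1148,0.0279,-0.1748],[-0.1148,0.0279,-0.1748],[-0.1148,0.0279,-0.1748],[-0.1148,0.0279,-0.1748]],"rot":[[0,-0.04,0],[0,-0.08,0],[0,-0.12,0],[0,-0.17,0],[0,-0.217,0],[0,-0.217,0],[0,-0.217,0],[0,-0.217,0]],"claw":[0.09,0.09,0.09,0.09,0.09,0.09,0.09,0.09]}'
python3 - <<'E'
from cell import *
import cv2
from h import *
ci=camera_info("wrist");im=read_camera("wrist")[:,:,::-1].copy();cv2.imwrite("pics/w7.png",im)
print(proj(ci,[[440.3,102.5,50]]))
E
python3 go.py 440.3 102.5 16 -1.211
```

```text
t: 12.65
eef_pos: [441.5, 102.3, 130.0]
tcp_rot: [-1.571, 0.0, -1.211]
ft_force: [0.5, 0.3, -0.6]
opening: 0.948
[[316.42085507 248.67260299]]
dp [-0.0008  0.1141 -0.0011] rot [ 0.0001 -0.0005 -0.0001]
```

View pics/w7.png

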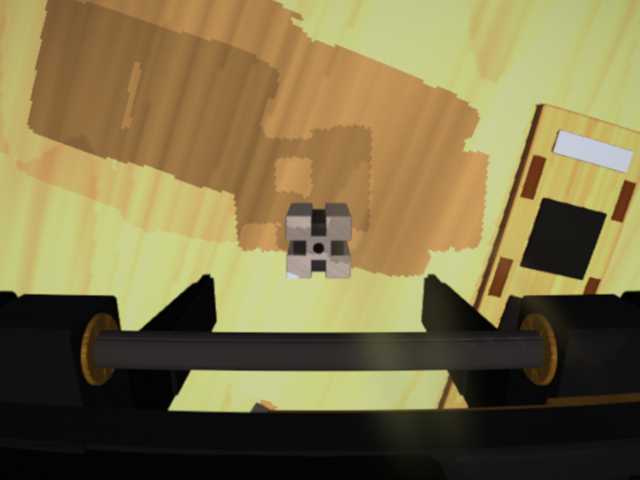

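b's bore is at (318,248), predicted (316.4,248.7), and it is square. I'll grasp it.

```bash
python3 -m jog '{"dp":[[0,0.05,-0.0005],[0,0.095,-0.0005],[0,0.1141,-0.0005],[0,0.1141,-0.0005],[0,0.1141,-0.0005],[0,0.1141,-0.0005],[0,0.1141,-0.0005],[0,0.1141,-0.0005],[0,0.1141,-0.0005],[0,0.1141,-0.0005],[0,0.1141,-0.0005],[0,0.1141,-0.0005]],"rot":[[0,0,0],[0,0,0],[0,0,0],[0,0,0],[0,0,0],[0,0,0],[0,0,0],[0,0,0],[0,0,0],[0,0,0],[0,0,0],[0,0,0]],"claw":[0.09,0.09,0.09,0.09,0.09,0.03,0.03,0.03,0.03,0.03,0.03,0.03]}'
python3 go.py 619 87 116 -1.428
```

```text
t: 13.9
eef_pos: [440.4, 102.3, 16.5]
tcp_rot: [-1.571, 0.0, -1.211]
ft_force: [0.2, 0.7, 1.9]
opening: 0.418
dp [ 0.0772 -0.0995  0.1618] rot [-2.000e-04  2.172e-01 -1.000e-04]
```

```bash
python3 -m jog '{"dp":[[0,-0.03,0],[0,-0.07,0],[0,-0.0995,0],[0.016,-0.0995,0.033],[0.034,-0.0995,0.07],[0.052,-0.0995,0.108],[0.068,-0.0995,0.143],[0.0772,-0.0995,0.1618],[0.0772,-0.0995,0.1618],[0.0772,-0.0995,0.1618],[0.0772,-0.0995,0.1618]],"rot":[[0,0,0],[0,0,0],[0,0,0],[0,0.04,0],[0,0.08,0],[0,0.13,0],[0,0.18,0],[0,0.217,0],[0,0.217,0],[0,0.217,0],[0,0.217,0]],"claw":[0.03,0.03,0.03,0.03,0.03,0.03,0.03,0.03,0.03,0.03,0.03]}'
python3 go.py 619 87 31.3 -1.428
```

```text
t: 15.0
eef_pos: [617.9, 87.1, 115.8]
tcp_rot: [-1.572, 0.0, -1.427]
ft_force: [0.0, 0.2, -2.2]
opening: 0.419
dp [0.0003 0.0845 0.0012] rot [ 0.0011  0.0009 -0.0002]
```

```bash
python3 -m jog '{"dp":[[0,0.045,0.0008],[0,0.07,0.0008],[0,0.08,0.0008],[0,0.084,0.0008],[0,0.0845,0.0008],[0,0.0845,0.0008],[0,0.0845,0.0008],[0,0.0845,0.0008]],"rot":[[0,0,0],[0,0,0],[0,0,0],[0,0,0],[0,0,0],[0,0,0],[0,0,0],[0,0,0]],"claw":[0.03,0.03,0.03,0.03,0.03,0.03,0.03,0.03]}'
python3 go.py 619 87 31 -1.428
```

```text
t: 15.8
eef_pos: [620.0, 87.2, 32.2]
tcp_rot: [-1.57, -0.0, -1.428]
ft_force: [-0.1, -0.5, 0.1]
opening: 0.419
dp [ 0.      0.0012 -0.0011] rot [-0.0012  0.0002  0.    ]
```

```bash
python3 -m jog '{"dp":[[0,0.0004,-0.0004],[0,0.0007,-0.0004],[0,0.0007,-0.0004],[0,0.0007,-0.0004]],"rot":[[0,0,0],[0,0,0],[0,0,0],[0,0,0]],"claw":[0.03,0.03,0.03,0.03]}'
```

```text
t: 16.2
eef_pos: [619.6, 87.1, 31.5]
tcp_rot: [-1.57, -0.0, -1.428]
ft_force: [-1.6, -0.0, 6.2]
opening: 0.418
```

In contact (6 N). Releasing b and heading for a.

```bash
python3 -m jog '{"dp":[[0,0,0],[0,0,0],[0,0,0],[0,0,0],[0,-0.03,0],[0,-0.08,0],[0,-0.12,0],[0,-0.12,0],[0,-0.12,0]],"rot":[[0,0,0],[0,0,0],[0,0,0],[0,0,0],[0,0,0],[0,0,0],[0,0,0],[0,0,0],[0,0,0]],"claw":[0.05,0.08,0.08,0.08,0.08,0.08,0.08,0.08,0.08]}'
python3 go.py 459.7 -75.5 120 -1.753
```

```text
t: 17.1
eef_pos: [619.4, 87.1, 151.2]
tcp_rot: [-1.569, -0.0, -1.428]
ft_force: [-0.5, 0.2, -0.7]
opening: 0.834
dp [ 0.1382  0.031  -0.1813] rot [-1.400e-03  3.253e-01 -1.000e-04]
```

```bash
python3 -m jog '{"dp":[[0.025,0,-0.032],[0.05,0,-0.065],[0.075,0,-0.098],[0.1,0.01,-0.131],[0.125,0.02,-0.164],[0.1382,0.031,-0.1813],[0.1382,0.031,-0.1813],[0.1382,0.031,-0.1813],[0.1382,0.031,-0.1813]],"rot":[[0,0.06,0],[0,0.12,0],[0,0.18,0],[0,0.24,0],[0,0.3,0],[0,0.325,0],[0,0.325,0],[0,0.325,0],[0,0.325,0]],"claw":[0.09,0.09,0.09,0.09,0.09,0.09,0.09,0.09,0.09]}'
python3 - <<'E'
from cell import *
import cv2
from h import *
ci=camera_info("wrist");im=read_camera("wrist")[:,:,::-1].copy();cv2.imwrite("pics/w8.png",im)
print(proj(ci,[[459.7,-75.5,35]]))
E
python3 go.py 459.7 -75.5 5 -1.753
```

```text
t: 18.0
eef_pos: [460.3, -75.1, 119.5]
tcp_rot: [-1.571, 0.0, -1.752]
ft_force: [0.3, 0.1, -0.9]
opening: 0.946
[[317.55628656 248.78364207]]
dp [ 0.0006  0.1146 -0.0005] rot [-0.0001  0.0015 -0.0001]
```

View pics/w8.png

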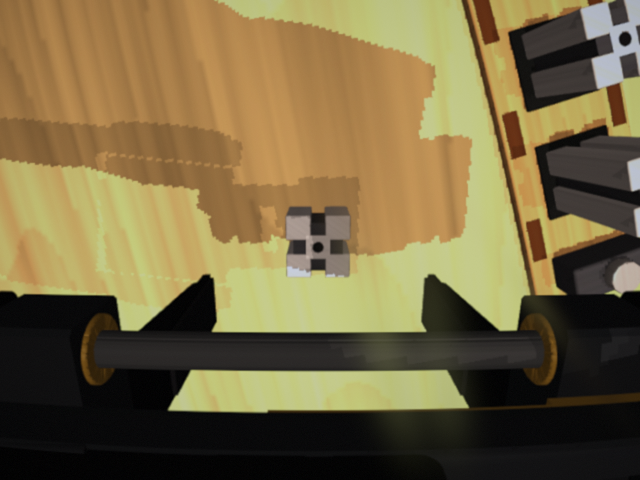

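a's bore is at (318,247), predicted (317.6,248.8), and it is square. I'll grasp it with the fingertips 5 mm above the table.

```bash
python3 -m jog '{"dp":[[0,0.05,-0.0003],[0,0.09,-0.0003],[0,0.11,-0.0003],[0,0.1146,-0.0003],[0,0.1146,-0.0003],[0,0.1146,-0.0003],[0,0.1146,-0.0003],[0,0.1146,-0.0003],[0,0.1146,-0.0003],[0,0.1146,-0.0003],[0,0.1146,-0.0003],[0,0.1146,-0.0003]],"rot":[[0,0,0],[0,0,0],[0,0,0],[0,0,0],[0,0,0],[0,0,0],[0,0,0],[0,0,0],[0,0,0],[0,0,0],[0,0,0],[0,0,0]],"claw":[0.09,0.09,0.09,0.09,0.09,0.09,0.03,0.03,0.03,0.03,0.03,0.03]}'
python3 go.py 608.5 161 115 -1.428
```

```text
t: 19.25
eef_pos: [459.3, -75.5, 5.2]
tcp_rot: [-1.571, 0.0, -1.753]
ft_force: [0.1, 1.1, -0.4]
opening: 0.497
dp [-0.2596 -0.1098  0.1039] rot [-1.000e-04 -3.249e-01 -1.000e-04]
```

```bash
python3 -m jog '{"dp":[[0,0,0],[0,0,0],[0,0,0]],"rot":[[0,0,0],[0,0,0],[0,0,0]],"claw":[0.03,0.03,0.03]}'
python3 -m jog '{"dp":[[0,-0.03,0],[0,-0.07,0],[0,-0.1098,0],[-0.035,-0.1098,0.014],[-0.075,-0.1098,0.03],[-0.115,-0.1098,0.046],[-0.155,-0.1098,0.062],[-0.195,-0.1098,0.078],[-0.235,-0.1098,0.094],[-0.2596,-0.1098,0.1039],[-0.2596,-0.1098,0.1039],[-0.2596,-0.1098,0.1039]],"rot":[[0,0,0],[0,0,0],[0,0,0],[0,-0.05,0],[0,-0.1,0],[0,-0.15,0],[0,-0.2,0],[0,-0.25,0],[0,-0.3,0],[0,-0.325,0],[0,-0.325,0],[0,-0.325,0]],"claw":[0.03,0.03,0.03,0.03,0.03,0.03,0.03,0.03,0.03,0.03,0.03,0.03]}'
python3 -m jog '{"dp":[[0,0,0],[0,0,0]],"rot":[[0,0,0],[0,0,0]],"claw":[0.03,0.03]}'
python3 go.py 608.5 161 20.5 -1.428
```

```text
t: 19.55
eef_pos: [459.3, -75.5, 5.1]
tcp_rot: [-1.571, 0.0, -1.753]
ft_force: [-0.7, 0.2, 0.4]
opening: 0.417
t: 20.75
eef_pos: [607.9, 161.1, 114.4]
tcp_rot: [-1.572, -0.0, -1.427]
ft_force: [0.9, -0.7, -0.4]
opening: 0.419
t: 20.95
eef_pos: [608.1, 160.0, 115.1]
tcp_rot: [-1.571, -0.0, -1.429]
ft_force: [-1.4, 0.3, -0.4]
opening: 0.419
dp [-0.0009  0.0946  0.0005] rot [ 0.0002 -0.0011  0.    ]
```

```bash
python3 -m jog '{"dp":[[-0.0006,0.045,0.0003],[-0.0006,0.08,0.0003],[-0.0006,0.09,0.0003],[-0.0006,0.094,0.0003],[-0.0006,0.0946,0.0003],[-0.0006,0.0946,0.0003],[-0.0006,0.0946,0.0003],[-0.0006,0.0946,0.0003]],"rot":[[0,0,0],[0,0,0],[0,0,0],[0,0,0],[0,0,0],[0,0,0],[0,0,0],[0,0,0]],"claw":[0.03,0.03,0.03,0.03,0.03,0.03,0.03,0.03]}'
python3 -m jog '{"dp":[[0,0.0003,0],[0,0.0005,0],[0,0.0005,0]],"rot":[[0,0,0],[0,0,0],[0,0,0]],"claw":[0.03,0.03,0.03]}'
python3 go.py 608.5 161 20 -1.428
```

```text
t: 21.75
eef_pos: [609.1, 161.7, 21.3]
tcp_rot: [-1.569, 0.0, -1.428]
ft_force: [0.8, -0.8, -0.7]
opening: 0.419
t: 22.05
eef_pos: [608.8, 161.7, 20.1]
tcp_rot: [-1.57, 0.0, -1.428]
ft_force: [-0.5, 0.7, 3.5]
opening: 0.415
dp [ 0.0006  0.0001 -0.0004] rot [-0.0003  0.0002 -0.0001]
```

Contact. I'll release, back off high and to the side, then check from the top and scene cameras.

```bash
python3 -m jog '{"dp":[[0,0,0],[0,0,0],[0,0,0],[0,0,0],[0,-0.03,0],[0,-0.08,0],[0,-0.13,0],[0,-0.14,0],[0,-0.14,0]],"rot":[[0,0,0],[0,0,0],[0,0,0],[0,0,0],[0,0,0],[0,0,0],[0,0,0],[0,0,0],[0,0,0]],"claw":[0.05,0.08,0.08,0.08,0.08,0.08,0.08,0.08,0.08]}'
python3 -m jog '{"dp":[[-0.05,0,-0.02],[-0.1,0,-0.04],[-0.15,0,-0.06],[-0.2,0,-0.08],[-0.25,0,-0.1],[-0.28,0,-0.12],[-0.28,0,-0.12],[-0.28,0,-0.12],[-0.28,0,-0.12],[-0.28,0,-0.12]],"rot":[[0,0,0],[0,0,0],[0,0,0],[0,0,0],[0,0,0],[0,0,0],[0,0,0],[0,0,0],[0,0,0],[0,0,0]],"claw":[0.08,0.08,0.08,0.08,0.08,0.08,0.08,0.08,0.08,0.08]}'
python3 - <<'E'
from cell import *
from h import *
ci=camera_info("top");im=read_camera("top")[:,:,::-1].copy();s=read_camera("scene")[:,:,::-1].copy()
for n,p,h in [("d",(640.3,-61.3),80),("c",(629.6,12.9),65),("b",(618.9,87),50),("a",(608.3,161),35)]:
    q=proj(ci,[[*p,h+15]])[0];x,y=q.astype(int)
    c=cv2.resize(im[y-18:y+18,x-18:x+18],None,fx=10,fy=10,interpolation=2)
    hs=cv2.cvtColor(c,cv2.COLOR_BGR2HSV);m=((hs[...,1]<60)&(hs[...,2]>95)).astype(np.uint8)
    m[:40]=0;m[-40:]=0;m[:,:40]=0;m[:,-40:]=0
    r=cv2.minAreaRect(cv2.convexHull(cv2.findNonZero(m)));W=onz(ci,cv2.boxPoints(r)/10+[x-18.45,y-18.45],h+15)
    v=W[1]-W[0];print(n,(W.mean(0)-p).round(1),np.linalg.norm(v).round(1),np.linalg.norm(W[2]-W[1]).round(1),(np.arctan2(v[1],v[0])%(np.pi/2)).round(3))
cv2.imwrite("pics/f.png",cv2.vconcat([cv2.resize(im[150:270,150:390],(600,300)),cv2.resize(s[190:440,140:540],(600,300))]))
E
```

```text
t: 22.95
eef_pos: [609.3, 161.7, 161.8]
tcp_rot: [-1.567, 0.0, -1.428]
ft_force: [0.3, -1.2, -0.8]
opening: 0.843
t: 23.95
eef_pos: [450.9, 420.4, 159.2]
tcp_rot: [-1.571, -0.001, -1.429]
ft_force: [-0.2, 0.2, 0.0]
opening: 0.842
d [0.1 0.2] 42.3 40.7 0.141
c [0.9 1.7] 42.2 41.3 0.135
b [0.7 0.2] 42.1 42.0 0.121
a [0.2 1.9] 40.8 42.0 0.124
```

View pics/f.png

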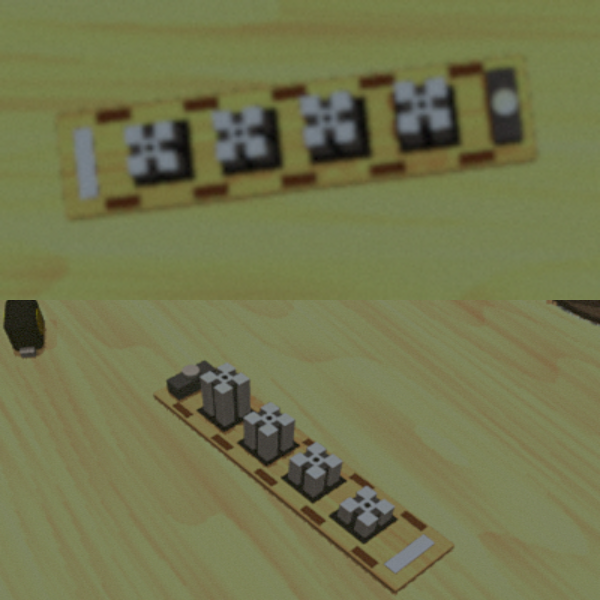

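All four stand in the right order and upright, within about 2 mm of their pad centres. I'll hand it in.

```bash
python3 -c "
from cell import *
print(job_done())"
```

```text
the job is handed in; nothing more can be done
None
```

The four pieces now stand upright on the pads in order of length: d (80 mm) next to the steel stop, then c, b and a (35 mm) farthest from it. The job is handed in. It took about 24 s of the 106 s, and the gripper was clear of everything at the end.

My last top-camera check measured each piece against its pad centre and the row direction (0.143 rad):

| Piece | Distance from pad centre (mm) | Measured angle (rad) |
|---|---|---|
| d | 0.2 | 0.141 |
| c | 1.9 | 0.135 |
| b | 0.7 | 0.121 |
| a | 1.9 | 0.124 |

- **Centring:** the offsets for c and a are mostly along the row and close to the 2 mm calibration limit, so I left them.
- **Squareness:** b and a read up to about 0.02 rad (roughly 1°) off the row. The gripper was within 0.001 rad of the row at each release, so part of this is probably image noise.
- **Handling:** the highest wrist force printed was about 7 N, none of the pictures showed a piece tipped over, and the arm did not go near the oil bottle. I did not measure the bottle again at the end.

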